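# Start up the grinding corner: isolator, extractor, then hold the run key

### The job

Start up the grinding corner by pressing with the fingertips: first tip the wide rocker of the mains isolator fully over by pressing its raised end, next push the large round cap of the dust extractor's box in until it stays down, and last press the bar key of the grinder's handset down and keep it pressed; the program finishes while still holding that key down. Keep to this order, do not press the small round stop button next to the large cap, and do not pick up or push away the handset, which only lies on the table, or any of the tools and things around.

Things in the scene. Friction and masses are not known exactly. Their poses are not given: they have to be found in the camera images.
- isolator: Mains isolator: fixed grey box 94 x 72 x 42 mm on a foot plate (118 x 72 x 4 mm), with one wide rocker on top. Origin: centre of its underside, on the table. x runs along the rocker; the raised end lies on the -x side of this frame, z up.
- rocker (a joint): Tilt of the rocker: 0 = off (raised end up), 0.44 rad = fully over (on). It pivots about the isolator's y axis, 52 mm above the table, stays where it is left, and takes about 2.5 N at its raised-end point to move.
- rocker_raised_end (a point): Point on the top face of the rocker (paddle 68 x 40 x 10 mm) in the middle of its raised end, 22 mm from the pivot; about 62 mm above the table when off, about 52 mm when fully over. Press straight down here.
- extractor: Dust extractor's switch box: fixed grey box 90 x 140 x 42 mm on a foot plate (114 x 140 x 4 mm) with a large round cap (at y = +30 mm) and a small round stop button (at y = -42 mm). Origin: centre of its underside, z up.
- start_cap (a joint): How far the large round cap is pushed in: 0 = out, 0.008 m = fully in. It takes about 3 N, and stays in where it is left.
- start_cap_top (a point): Centre of the flat top of the large round cap (46 mm in diameter), 60 mm above the table when out, 52 mm when in. Press straight down.
- stop_button (a joint): How far the small stop button is pressed: 0 = out, 0.005 m = fully in; a spring brings it back. Not to be pressed.
- stop_button_top (a point): Centre of the top of the small round stop button (20 mm in diameter), 51 mm above the table, 72 mm from the centre of the large cap.
- handset: Handset of the grinder, lying loose on the table: black box 130 x 64 x 36 mm, about 0.7 kg, on four rubber feet, with one wide grey bar key on top. Origin: centre of its underside; x along its length, z up; a short rubber stub sticks out of its +x end, the key lies at x = +12 mm.
- run_key_top (a point): Centre of the flat top of the bar key, 48 mm above the table when up, 41 mm when fully down. Press straight down.
- the_wax_pot: Bystander: low round white pot with lid, 90 mm across, 32 mm high; origin at its underside.
- the_tape_measure: Bystander: yellow and black pocket tape measure, 31 x 84 x 60 mm; origin at its underside.
- the_slip_stone: Bystander: flat grey stone, 41 x 100 x 15 mm; origin at its underside.
- the_sanding_block: Bystander: brown block, 57 x 87 x 29 mm; origin at its underside.
- the_marker: Bystander: black and white marker pen, 135 mm long, 16 mm thick; origin at its underside.
- the_mug: Bystander: white mug with handle, 92 x 127 x 95 mm; origin at its underside.
- run_key (a joint): How far the bar key (34 x 48 mm) is pressed: 0 = up, 0.007 m = fully down. A spring pushes it back: about 2 N to start, 6 N fully down; it comes up when let go.

How it is judged:
On the way, in this order (a step that is already met when the one before it is completed fails the run):
1. the isolator's rocker is tipped fully over (value of joint rocker above 0.36 rad), for 0.1 s.
2. the extractor's large cap is pushed in, with the isolator on (value of joint rocker above 0.36 rad and value of joint start_cap above 0.006 m), for 0.1 s.
At the end, for the whole second after the job is handed in: Rocker tipped over (beyond 0.36 of 0.44 rad), large cap in (beyond 6 of 8 mm), and the fingers hold the handset's bar key down: beyond 4 of its 7 mm, with more than 1.5 N (all of step 2 and value of joint run_key above 0.004 m and contact force between the fingers and handset above 1.5 N); the arm keeps its last pose, push and grip.
It fails at once if the extractor's cap is pushed before the isolator is on (value of joint start_cap above 0.003 m and not (value of joint rocker above 0.36 rad)).
It fails at once if the handset's key is pressed before the extractor's cap is in (value of joint run_key above 0.003 m and not (value of joint start_cap above 0.006 m)).
It fails at once if the small stop button is pressed (value of joint stop_button above 0.002 m).
It fails at once if the handset is lifted, tipped or pushed away by more than 30 mm (height (world z) of handset above 0.012 m or angle between handset's own z axis and vertical above 0.2 rad or distance of handset from where it was at the start of the episode above 0.03 m).
It fails at once if a thing lying around is moved by more than 20 mm (distance of any of the_wax_pot, the_tape_measure, the_slip_stone, the_sanding_block, the_marker, the_mug from where it was at the start of the episode above 0.02 m).
It also fails if it takes over 54 s, if anything falls off the work surface, if the arm or the gripper's body presses on something with over 40 N, if the wrist force passes 120 N, or if a joint passes its speed limit or range.

### The arm

A 7-joint arm with a two-finger parallel gripper is mounted at the origin on a cart in front of the work surface, level with it; the furniture and walls round the work are solid. World frame = base frame: x ahead of the robot, y to its left, z up, the work surface at z = 0. Lengths are in m, angles in rad, forces in N, time in s.
With the tool pointing down it reaches from about 0.4 to 0.9 m from the base axis. Payload 5.6 kg.
Tool frame: the origin (TCP) lies midway between the tips of the shut fingers; the grasp point (between the pads) lies 19 mm behind it; y points along the fingers, z is the direction in which the jaws open and shut, and the axes are right-handed (so a half turn about y gives the same grasp; the last joint's range is limited). The gripper opens to 92 mm and grips with 3 to 60 N. Pads are 20 mm wide; open, the fingers measure 128 mm over their backs; the gripper's body (75 mm by 189 mm) begins 69 mm behind the grasp point.
Start: joints at [1.21, 0.468, -0.012, 1.603, 0.006, 1.071, -0.056], TCP at [0.203, -0.617, 0.215] pointing down, gripper open.
Joint ranges: [-2.53, 2.53], [-0.31, 2.02], [-1.57, 1.55], [0.28, 2.44], [-1.29, 4.43], [0.15, 1.84], [-2.92, 2.92]. Speed limits (rad/s): [2.57, 2.57, 3.14, 3.14, 3.14, 3.14, 3.14].

### API

Orientations are given as a 3x3 rotation matrix whose columns are the frame's x, y, z axes.
In Python, from station import env, effector, solver, viewer, workorder, search_frame, tip_of gives the robot as it stands. Calls block until the motion is done:
- env.reach(position, orientation): joint-space move of the TCP to a pose.
- env.movel(position, frame=None, rate=0.15): straight line of the TCP; frame=None keeps the orientation; rate is the mean speed in m/s.
- env.goto_joints(angles): joint-space move.
- effector.release() and effector.grasp(squeeze=None): open the fingers fully, or close them until they stop; squeeze is the grip in N (None keeps the last).
- env.pause(seconds).
- solver.inverse_kinematics(position, orientation): joint angles nearest the present ones, or None.
- env.sense(): the state.
- viewer.read_camera(name): name is "scene" or "top"; returns (picture, depth): 420x560x3 uint8, red, green, blue; 420x560 float32, m along the optical axis (not along the pixel's ray), 0 where there is no reading.
- viewer.camera_info(name): a dict with "intrinsics" (3x3 intrinsics, pixels), "eye" and "rotation" of the camera in the world. Camera axes: x right, y up, looking along -z (the intrinsics and any distortion apply to the point x, -y, -z); pixel columns grow to the right and rows downward; lengths in m; the calibration is good to about 2 mm. A picture is of the moment at which its call begins. camera_info takes no time and is no camera call.
A pose or a line that the arm cannot do raises env.PlanningError and nothing moves.
- workorder.finish_job(): hands the job in, once; it reports no verdict.
Trained networks look in the newest picture that a camera, given by its name, has taken for a name from the list of things; names that differ only in an ending like _2 or _b are one class to them, and where a whole thing is asked for, a point or a joint stands for the part that bears it (a point fixed in the world has none). Each returns a list of dicts, best first, with "score" (0 to 1); they miss things now and then, are a little off and sometimes report something else, mostly with a low value. They report only what shows in the picture. A call takes as long as a camera call.
- search_frame(camera, name): "at" ([x, y, z] in m, in world coordinates, good to about 4 mm: the middle of the surface that is visible of it).
- tip_of(camera, name): "at" ([x, y, z] in m, in world coordinates, good to about 4 mm: a listed point, or the origin of a listed thing).
The state is a dict: "t": time; "joint_positions": joint angles; "joint_velocities": joint speeds; "tau": joint torques, N m; "ee_pos": TCP position; "tcp_rot": TCP orientation; "wrist_force": force on the tool from outside, world axes, zero at the start; "moment": the same for the moment, N m; "gripper_width": finger opening in m.
Only numpy, scipy, OpenCV 4.12 (cv2) and the standard library are available. Lean on these libraries where they do the work, as an engineer would, in place of code of your own. Each camera call takes 0.05 s, during which the arm holds its last target.

## Working session

There is one attempt and no reset: what is moved stays moved. The work goes in short steps, each a Python script; the robot and the scene stay as the last script left them, time stands still between calls to the robot, and variables do not carry over. Pictures are saved under pics/ and viewed, and the job is handed in when it is done.

```bash
ls; mkdir -p pics
python3 - <<'E'
from station import env, viewer, search_frame, tip_of
import cv2, numpy as np
for c in ["scene","top"]:
    p,d=viewer.read_camera(c); cv2.imwrite(f"pics/{c}0.png",p[:,:,::-1]); np.savez(f"{c}0.npz",p=p,d=d)
    i=viewer.camera_info(c); print(c,i)
    for n in ["rocker_raised_end","isolator","start_cap_top","stop_button_top","extractor","run_key_top","handset"]:
        print(n,[(np.round(r["at"],3).tolist(),round(r["score"],2)) for r in tip_of(c,n)][:3])
s=env.sense();print(s)
E
```

```text
pics
scene {'intrinsics': array([[511.14448808,   0.        , 278.05763097],
       [  0.        , 511.14448808, 204.21936958],
       [  0.        ,   0.        ,   1.        ]]), 'eye': array([-0.47976384,  0.55984815,  0.72634298]), 'rotation': array([[-0.53054899,  0.44295565, -0.72270884],
       [-0.84740649, -0.2565526 ,  0.46484729],
       [ 0.0204939 ,  0.85905242,  0.51147721]])}
rocker_raised_end [([0.556, -0.367, 0.062], 0.59)]
isolator [([0.579, -0.364, 0.002], 0.81)]
start_cap_top [([0.479, 0.337, 0.062], 0.64)]
stop_button_top [([0.582, -0.362, -0.001], 0.62), ([0.5, 0.27, 0.053], 0.39)]
extractor []
run_key_top [([0.467, -0.238, 0.047], 0.53)]
handset [([0.454, -0.233, -0.003], 0.96)]
top {'intrinsics': array([[408.0744768 ,   0.        , 277.78251552],
       [  0.        , 408.0744768 , 206.20851881],
       [  0.        ,   0.        ,   1.        ]]), 'eye': array([ 0.26870058, -0.0307904 ,  1.01458423]), 'rotation': array([[-1.45086700e-02,  9.78849116e-01, -2.04068386e-01],
       [-9.99889160e-01, -1.48852541e-02, -3.10464466e-04],
       [-3.34150765e-03,  2.
[... 490 characters left out ...]
_velocities': array([-2.40862323e-03, -1.00051406e-03,  1.27303247e-04,  6.21279030e-04,
       -1.42459650e-03,  6.80949242e-05,  2.63334003e-03]), 'tau': array([-2.80127870e-04, -5.20346904e+01, -1.26144884e-02, -2.44037068e+01,
       -5.66702953e-02,  1.13149991e-02,  2.39698420e-05]), 'ee_pos': array([ 0.20306123, -0.61747162,  0.21460924]), 'tcp_rot': array([[-9.49966924e-01,  6.31971337e-06,  3.12350514e-01],
       [-3.12350514e-01, -5.69272325e-05, -9.49966922e-01],
       [ 1.17777317e-05, -9.99999998e-01,  5.60529536e-05]]), 'wrist_force': array([ 0.35302057,  0.05946855, -0.37007212]), 'moment': array([-0.00317639,  0.00099769, -0.00399583]), 'gripper_width': 0.09182457105907407}
```

View pics/scene0.png

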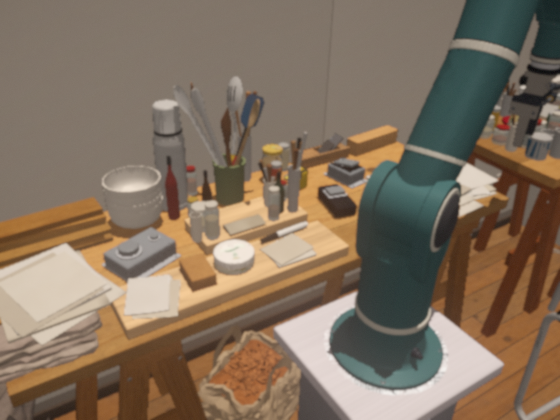

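View pics/top0.png

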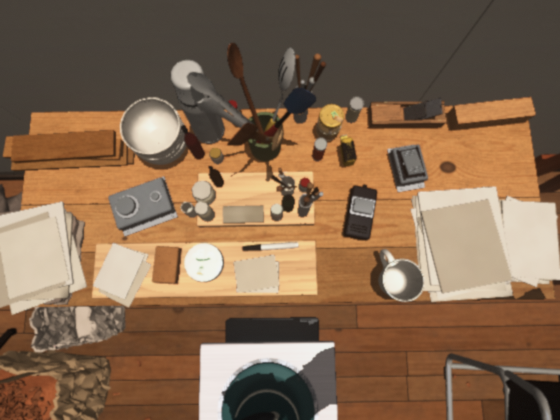

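The scene picture shows the extractor at (140,255), the isolator at (345,170) and the handset at (337,200). In the top picture they are at (143,205), (408,167) and (362,212). I'll zoom in, overlay the detections and check the depth.

```bash
cat > h.py <<'E'
import numpy as np, cv2
from station import viewer
def proj(c,P):
    i=viewer.camera_info(c); q=i["rotation"].T@(np.asarray(P)-i["eye"]); q=np.array([q[0],-q[1],-q[2]])
    u=i["intrinsics"]@q; return u[:2]/u[2]
def cloud(c,d):
    i=viewer.camera_info(c);K=i["intrinsics"]; v,u=np.mgrid[:420,:560]
    q=np.stack([(u-K[0,2])/K[0,0]*d,-(v-K[1,2])/K[1,1]*d,-d],-1)
    W=q@i["rotation"].T+i["eye"]; W[d<=0]=np.nan; return W
E
python3 - <<'E'
from h import *
ims=[]
pts=dict(re=[.556,-.365,.062],iso=[.579,-.363,.046],cap=[.478,.3365,.06],key=[.4665,-.2385,.048],stop=[.5,.27,.051])
for c in ["scene","top"]:
    z=np.load(c+"0.npz");W=cloud(c,z["d"]);p=z["p"][:,:,::-1]
    for key,P in pts.items():
        u=proj(c,P);a,b=np.round(u).astype(int); print(c,key,u.round(1),W[b,a].round(3))
    for P in [pts["cap"],pts["iso"],pts["key"]]:
        a,b=np.round(proj(c,P)).astype(int)
        s=34;cr=cv2.resize(p[b-s:b+s,a-s:a+s],(264,264),interpolation=cv2.INTER_CUBIC);k=264/(2*s)
        for Q in pts.values():
            uu=(proj(c,Q)-[a-s,b-s]+.5)*k
            if (uu>0).all() and (uu<264).all(): cv2.circle(cr,tuple(int(t) for t in uu),2,(0,0,255),-1)
        ims.append(cr)
    # heights mask
cv2.imwrite("pics/z1.png",np.vstack([np.hstack(ims[:3]),np.hstack(ims[3:])]))
# top cloud: cap etc
z=np.load("top0.npz");W=cloud("top",z["d"])
for nm,c0,r,lo,hi in [("cap",(.478,.3365),.04,.054,.07),("rock",(.556,-.365),.06,.05,.075),("key",(.4665,-.2385),.05,.042,.056),("ext",(.49,.31),.13,.035,.05),("iso",(.578,-.363),.09,.034,.05),("hs",(.454,-.233),.1,.02,.06)]:
    m=(np.hypot(W[...,0]-c0[0],W[...,1]-c0[1])<r)&(W[...,2]>lo)&(W[...,2]<hi)
    Q=W[m]; 
    R=cv2.minAreaRect((Q[:,:2]*1000).astype(np.float32)); print(nm,len(Q),Q.mean(0).round(3),[np.round(x,1) for x in R])
E
```

```text
scene re [352.3 162. ] [ 0.558 -0.365  0.061]
scene iso [346.5 164. ] [ 0.561 -0.346  0.058]
scene cap [128.5 245.1] [0.474 0.336 0.062]
scene key [336.6 189.2] [ 0.469 -0.242  0.047]
scene stop [154.2 235.1] [0.503 0.27  0.05 ]
top re [415.  168.4] [ 0.557 -0.365  0.062]
top iso [411.3 161.4] [ 0.576 -0.358  0.058]
top cap [124.5 204.3] [0.479 0.336 0.057]
top key [363.8 206.4] [ 0.468 -0.24   0.044]
top stop [153.8 195.8] [0.5   0.271 0.047]
cap 270 [0.476 0.336 0.058] [array([475.3, 336.7]), array([43. , 42.4]), np.float64(89.7)]
rock 360 [ 0.57  -0.361  0.057] [array([ 574.1, -360.6]), array([63.4, 41. ]), np.float64(7.4)]
key 267 [ 0.468 -0.236  0.046] [array([ 468.3, -235.9]), array([47.9, 34.6]), np.float64(75.5)]
ext 2091 [0.488 0.309 0.041] [array([492.8, 286.2]), array([257.5, 202.1]), np.float64(8.1)]
iso 696 [ 0.571 -0.357  0.041] [array([ 556. , -364.1]), array([134.6,  73.1]), np.float64(10.9)]
hs 1370 [ 0.454 -0.231  0.036] [array([ 459.9, -234.2]), array([ 64.3, 136.4]), np.float64(77.9)]
```

View pics/z1.png

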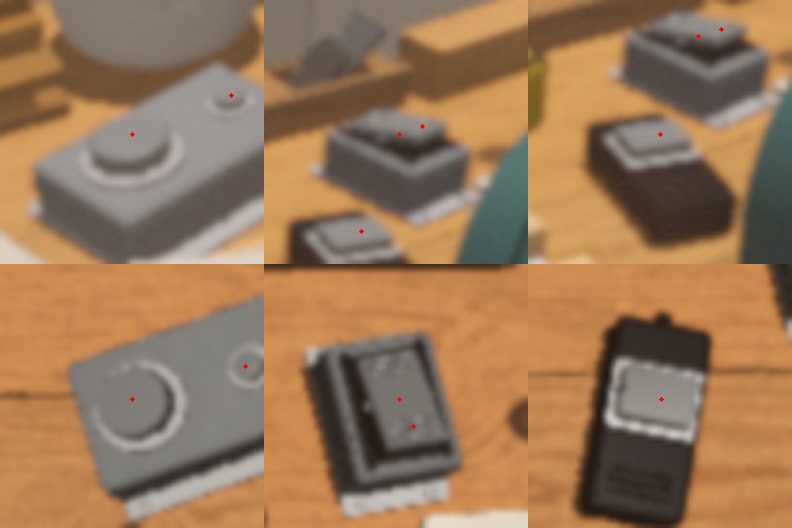

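The detections agree in both views. The large cap, the raised rocker end (near, robot side) and the key fall where the pictures show them, and the heights match too. Next: check the rocker slope, obstacles along the path and IK.

```bash
cat >> h.py <<'E'
def ori(th):  # tool down, jaws along -y of a part whose x axis is at angle th
    z=np.array([np.sin(th),-np.cos(th),0]); y=np.array([0,0,-1.]); return np.stack([np.cross(y,z),y,z],1)
E
python3 - <<'E'
from h import *
from station import solver
z=np.load("top0.npz");W=cloud("top",z["d"])
Ws=cloud("scene",np.load("scene0.npz")["d"])
for V in (W,Ws):
    for s in (-22,-10,0,10,22):
        t=np.radians(8);P=np.array([.578,-.3625])+s/1000*np.array([np.cos(t),np.sin(t)])
        m=np.hypot(V[...,0]-P[0],V[...,1]-P[1])<.006; print(s,np.nanmedian(V[m][:,2]).round(4))
for V in (W,Ws):
  for x0 in np.arange(.3,.7,.05):
    print(round(x0,2),[round(float(np.nanmax(np.append(V[(abs(V[...,0]-x0-.025)<.025)&(abs(V[...,1]-y0-.05)<.05)][:,2],-1))),2) for y0 in np.arange(-.5,.5,.1)])
for n,P,t in [("r",[.556,-.365,.1],8),("c",[.478,.3365,.1],0),("c",[.478,.3365,.1],15),("k",[.4675,-.2375,.1],-13.5),("m1",[.42,-.25,.32],0),("m2",[.48,0,.32],0),("m3",[.42,.3,.32],0)]:
    print(n,t,np.round(solver.inverse_kinematics(np.array(P),ori(np.radians(t))),2))
E
```

```text
-22 0.061
-10 0.0582
0 0.0554
10 0.0524
22 0.0509
-22 0.0614
-10 0.0579
0 0.0564
10 0.0557
22 0.0533
0.3 [0.05, 0.1, 0.1, 0.03, 0.05, 0.05, 0.07, 0.06, 0.05, 0.12]
0.35 [0.05, 0.05, 0.08, 0.03, 0.05, 0.05, 0.06, 0.06, 0.04, 0.12]
0.4 [0.05, 0.05, 0.05, 0.25, 0.21, 0.04, 0.12, 0.04, 0.05, 0.12]
0.45 [0.05, 0.05, 0.05, 0.25, 0.22, 0.04, 0.12, 0.05, 0.06, 0.11]
0.5 [0.04, 0.07, 0.04, 0.08, 0.31, 0.28, 0.16, 0.05, 0.05, 0.01]
0.55 [0.0, 0.07, 0.06, 0.09, 0.31, 0.29, 0.34, 0.13, 0.13, 0.11]
0.6 [0.0, 0.05, 0.06, 0.28, 0.29, 0.35, 0.35, 0.13, 0.13, 0.11]
0.65 [0.07, 0.05, 0.04, 0.11, 0.32, 0.31, 0.34, 0.13, 0.13, 0.0]
0.3 [-1.0, -1.0, 0.0, 0.03, 0.05, 0.05, 0.07, 0.06, 0.04, 0.12]
0.35 [-1.0, -1.0, 0.04, 0.04, 0.05, 0.05, 0.07, 0.06, 0.04, 0.12]
0.4 [-1.0, 0.0, 0.05, 0.25, 0.21, 0.04, 0.12, 0.04, 0.05, 0.12]
0.45 [-1.0, 0.04, 0.05, 0.25, 0.23, 0.05, 0.12, 0.06, 0.06, 0.11]
0.5 [0.04, 0.07, 0.04, 0.09, 0.31, 0.28, 0.17, 0.05, 0.05, 0.0]
0.55 [0.0, 0.06, 0.06, 0.09, 0.31, 0.33, 0.34, 0.13, 0.13, 0.11]
0.6 [0.01, 0.05, 0.06, 0.28, 0.29, 0.34, 0.35, 0.13, 0.13, 0.11]
0.65 [0.08, 0.05, 0.08, 0.11, 0.32, 0.31, 0.34, 0.13, 0.13, 0.1]
r 8 [ 0.59  0.62 -0.08  1.64  0.06  0.88 -0.95]
c 0 [-0.01  0.71 -0.91  1.81  0.68  0.97 -2.79]
c 15 [-0.01  0.71 -0.92  1.81  0.68  0.97 -2.53]
k -13.5 [ 0.49  0.42 -0.1   2.    0.06  0.73 -1.45]
m1 0 [ 0.64  0.1  -0.18  1.85  0.02  1.19 -1.12]
m2 0 [ 0.51  0.13 -0.63  1.84  0.08  1.2  -1.71]
m3 0 [-0.87  0.14  0.21  1.81 -0.03  1.2  -2.22]
```

Run:
```python
from h import *
from station import solver
W=np.concatenate([cloud(c,np.load(c+"0.npz")["d"]).reshape(-1,3) for c in("top","scene")])
def near(c,r,zmin):
    m=(abs(W[:,0]-c[0])<r)&(abs(W[:,1]-c[1])<r)&(W[:,2]>zmin); return W[m]
for n,c in [("key",(.4675,-.2375)),("rock",(.556,-.365)),("cap",(.478,.3365))]:
    Q=near(c,.17,.12); print(n,len(Q)); 
    if len(Q): print(Q.min(0).round(3),Q.max(0).round(3))
    Q=near(c,.17,.12); 
    for a in Q[np.argsort(np.hypot(*(Q[:,:2]-c).T))[:5]]: print(a.round(3))
for n,P,t in [("k",[.4675,-.2375,.1],76.5),("k",[.4675,-.2375,.1],-103.5),("k45",[.4675,-.2375,.1],30),("m1",[.40,-.25,.4],0),("m2",[.42,0,.4],0),("m3",[.40,.3,.4],0)]:
    q=solver.inverse_kinematics(np.array(P),ori(np.radians(t)));print(n,t,q if q is None else np.round(q,2))
```

```text
key 918
[ 0.442 -0.118  0.12 ] [ 0.637 -0.069  0.267]
[ 0.452 -0.118  0.241]
[ 0.456 -0.117  0.244]
[ 0.453 -0.117  0.225]
[ 0.454 -0.117  0.245]
[ 0.452 -0.117  0.246]
rock 0
cap 769
[0.574 0.167 0.12 ] [0.648 0.334 0.181]
[0.582 0.297 0.128]
[0.582 0.291 0.124]
[0.583 0.292 0.132]
[0.579 0.284 0.128]
[0.58  0.286 0.128]
k 76.5 [ 0.74  0.45 -0.41  1.98  0.26  0.76 -0.06]
k -103.5 [ 0.22  0.42  0.23  2.01 -0.14  0.73 -2.85]
k45 30 [ 0.61  0.43 -0.25  1.99  0.16  0.74 -0.78]
m1 0 [ 0.67  0.03 -0.19  1.75  0.    1.37 -1.09]
m2 0 [ 0.67 -0.06 -0.7   1.82 -0.04  1.37 -1.59]
m3 0 [-0.91  0.06  0.21  1.72 -0.01  1.37 -2.27]
```

Tall brushes stand 12 cm left of the key (y ≈ -0.118), so I'll press the key with the jaws along the handset's length. First the rocker.

```bash
cat >> h.py <<'E'
from station import env
def press(xy,z0,zend,fmax,step=.001):
    log=[];f0=env.sense()["wrist_force"][2]
    z=z0
    while z>zend+1e-6:
        z=max(z-step,zend); env.movel(np.array([*xy,z]),rate=.03)
        s=env.sense(); f=s["wrist_force"][2]-f0; log.append((round(z,4),round(float(s["ee_pos"][2]),4),round(float(f),1)))
        if f>fmax: break
    print(log, "t",s["t"]); return z
E
python3 - <<'E'
from h import *
from station import effector
effector.grasp(10)
R=ori(np.radians(8)); xy=(.556,-.365)
env.reach(np.array([*xy,.16]),R); env.movel(np.array([*xy,.07]),rate=.1)
s=env.sense(); print(s["t"],s["ee_pos"],s["gripper_width"],s["wrist_force"])
press(xy,.066,.051,25,.0015)
E
```

```text
4.8 [ 0.55656878 -0.36532783  0.07074994] 0.0005534171463218047 [ 0.60153242 -0.27933393  0.97060967]
[(0.0645, 0.0646, -0.6), (0.063, 0.0631, -0.4), (0.0615, 0.0615, 0.0), (0.06, 0.0598, -0.1), (0.0585, 0.0583, -0.2), (0.057, 0.057, 1.2), (0.0555, 0.0555, 2.0), (0.054, 0.0544, 5.9), (0.0525, 0.0542, 13.2), (0.051, 0.0539, 20.0)] t 7.3833
```

The rocker stopped hard at about 54.3 mm. I expected about 54.6 mm for fully over. I'll lift off and check with the cameras.

Run:
```python
from h import *
xy=(.556,-.365)
env.movel(np.array([*xy,.16])); env.reach(np.array([.40,-.2,.4]),ori(0.))
ims=[]
for c in("top","scene"):
    p,d=viewer.read_camera(c);V=cloud(c,d); np.savez(c+"1.npz",p=p,d=d)
    for s in (-22,-10,0,10,22):
        t=np.radians(8);P=np.array([.578,-.3625])+s/1000*np.array([np.cos(t),np.sin(t)])
        m=np.hypot(V[...,0]-P[0],V[...,1]-P[1])<.006; print(c,s,np.nanmedian(V[m][:,2]).round(4) if m.any() else None)
    a,b=np.round(proj(c,[.57,-.36,.05])).astype(int)
    ims.append(cv2.resize(p[b-40:b+40,a-40:a+40,::-1],(400,400),interpolation=cv2.INTER_CUBIC))
cv2.imwrite("pics/r1.png",np.hstack(ims)); print(env.sense()["t"])
```

```text
top -22 None
top -10 None
top 0 None
top 10 None
top 22 None
scene -22 0.0531
scene -10 0.0566
scene 0 0.0575
scene 10 0.0597
scene 22 0.0623
9.6083
```

View pics/r1.png

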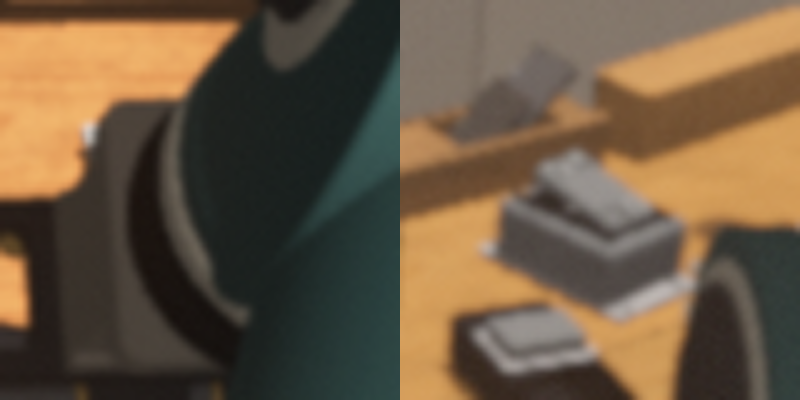

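The rocker slope has reversed (near end 53 mm, far end 62 mm), so it is fully over. Next the cap.

Run:
```python
from h import *
xy=(.477,.336); R=ori(np.radians(15))
env.reach(np.array([.42,.0,.4]),R); env.reach(np.array([.40,.3,.4]),R)
env.reach(np.array([*xy,.2]),R); env.movel(np.array([*xy,.066]),rate=.12)
s=env.sense(); print(s["t"],s["ee_pos"],s["tcp_rot"].round(2).tolist(),s["joint_positions"].round(2))
press(xy,.066,.047,25,.0015)
env.movel(np.array([*xy,.2])); env.reach(np.array([.40,.1,.4]),R)
ims=[]
for c in("top","scene"):
    p,d=viewer.read_camera(c);V=cloud(c,d)
    for P in ([.477,.336],[.5,.27]):
        m=np.hypot(V[...,0]-P[0],V[...,1]-P[1])<.007; print(c,P,np.nanmedian(V[m][:,2]).round(4) if m.any() else None)
    a,b=np.round(proj(c,[.488,.31,.05])).astype(int)
    ims.append(cv2.resize(p[b-40:b+40,a-40:a+40,::-1],(400,400),interpolation=cv2.INTER_CUBIC))
cv2.imwrite("pics/c1.png",np.hstack(ims)); print(env.sense()["t"])
```

```text
13.7167 [0.47747079 0.33644283 0.06676986] [[-0.97, 0.0, 0.26], [-0.26, 0.0, -0.97], [-0.0, -1.0, -0.0]] [-0.21  0.64 -0.61  1.84  0.49  0.81 -2.39]
[(0.0645, 0.0648, 1.1), (0.063, 0.0629, -1.1), (0.0615, 0.0614, 0.2), (0.06, 0.0599, -0.0), (0.0585, 0.0585, 0.7), (0.057, 0.0569, 0.6), (0.0555, 0.0553, 0.2), (0.054, 0.0538, -0.5), (0.0525, 0.0525, 1.3), (0.051, 0.0524, 12.0), (0.0495, 0.0523, 23.4), (0.048, 0.0522, 34.9)] t 16.7167
top [0.477, 0.336] None
top [0.5, 0.27] None
scene [0.477, 0.336] 0.0524
scene [0.5, 0.27] 0.0509
19.2
```

View pics/c1.png

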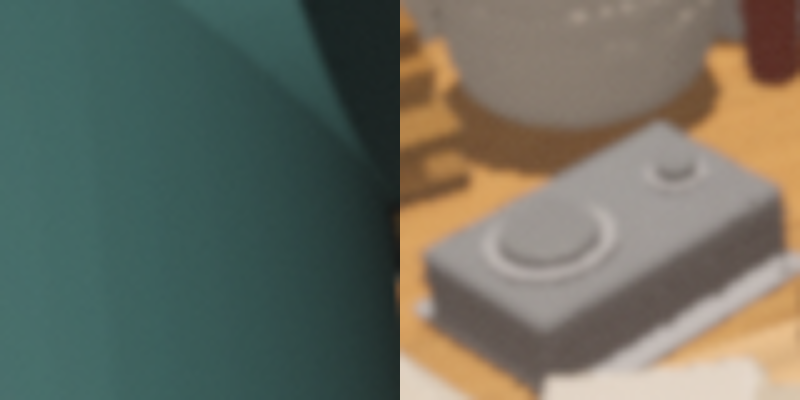

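The cap is in at 52.4 mm and the stop button is untouched at 51 mm. Now the bar key; I'll check the handset's position on the way.

Run:
```python
from h import *
from station import tip_of
R0=ori(0.);R=ori(np.radians(76.5))
env.reach(np.array([.42,.0,.4]),R0); env.reach(np.array([.38,-.15,.4]),ori(np.radians(40)))
viewer.read_camera("scene")
for n in("run_key_top","start_cap_top","rocker_raised_end"):
    print(n,[(np.round(r["at"],3).tolist(),round(r["score"],2)) for r in tip_of("scene",n)][:2])
xy=(.4675,-.238)
env.reach(np.array([*xy,.3]),R); env.movel(np.array([*xy,.056]),rate=.12)
s=env.sense(); print(s["t"],s["ee_pos"],s["joint_positions"].round(2))
press(xy,.054,.0405,9,.001)
env.pause(.5); s=env.sense(); print(s["t"],s["ee_pos"],s["wrist_force"])
p,d=viewer.read_camera("scene"); cv2.imwrite("pics/k1.png",cv2.resize(p[110:270,240:460,::-1],(770,560),interpolation=cv2.INTER_CUBIC))
```

```text
run_key_top [([0.47, -0.238, 0.046], 0.57)]
start_cap_top [([0.479, 0.336, 0.056], 0.79), ([0.626, -0.21, -0.002], 0.18)]
rocker_raised_end [([0.558, -0.37, 0.052], 0.5)]
23.75 [ 0.46785731 -0.23817468  0.05652123] [ 0.64  0.51 -0.29  2.    0.23  0.66 -0.03]
[(0.053, 0.053, 0.5), (0.052, 0.0519, 1.2), (0.051, 0.0509, -0.5), (0.05, 0.0499, -0.5), (0.049, 0.0489, -0.7), (0.048, 0.0481, 2.3), (0.047, 0.0471, 1.7), (0.046, 0.0461, 4.1), (0.045, 0.0451, 4.2), (0.044, 0.0441, 3.9), (0.043, 0.043, 5.4), (0.042, 0.0421, 4.8), (0.041, 0.0414, 7.7), (0.0405, 0.0413, 10.8)] t 27.25
27.75 [ 0.46768172 -0.23804213  0.04132112] [-2.00064533  0.3831275  11.60718365]
```

View pics/k1.png

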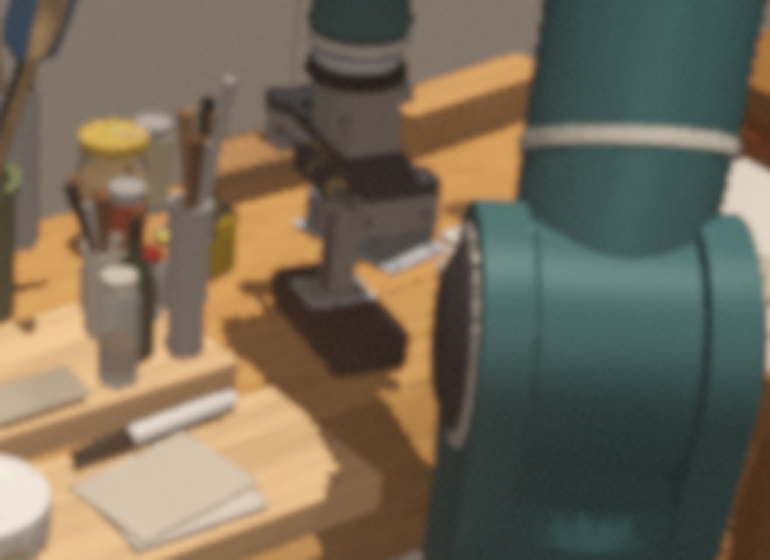

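The fingertips sit on the bar key at about (340,280) in this crop, and the handset lies flat and in place. The force rose along the spring and then stopped hard at 41.3 mm (about 11 N), so the key is fully down. Handing in.

Run:
```python
from station import env, workorder
workorder.finish_job(); s=env.sense(); print(s["t"],s["ee_pos"],s["wrist_force"])
```

```text
the job is handed in; nothing more can be done
the job is handed in; nothing more can be done
```

I pressed all three controls in the required order and handed the job in at about 28 s, with the fingers still holding the bar key down. No verdict was reported, and no state could be read after the hand-in.

- **Rocker:** I pressed its raised end to a hard stop. Scene-camera depth then showed the slope reversed: 53 mm at the pressed end and 62 mm at the other.
- **Large cap:** It is in and stays in, at 52.4 mm after release. The stop button is still at its resting height of 51 mm. I pushed about 35 N against the cap's stop, more than the 25 N cut-off I had set, because force was only checked after each step.
- **Bar key:** The spring force rose as expected and the key stopped at 41.3 mm. The fingers held it there with about 11 N in the last reading before hand-in. The picture showed the handset flat and in place.

**Not confirmed:** the arm hid the rocker and the cap from the top camera after their presses, so those two checks rest on the scene camera alone. I kept the paths clear of the loose things around, but did not measure their positions again at the end.

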